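# Hold the eccentric rotor heavy side down

## Robot

A 6-joint arm with a two-finger parallel gripper is mounted at the origin on the work surface. World frame = base frame: x ahead of the robot, y to its left, z up, the work surface at z = 0. Lengths are in mm, angles in degrees, forces in N, time in s.
With the tool pointing down it reaches from about 300 to 1000 mm from the base axis. Payload 5.1 kg.
Tool frame: the origin (TCP) lies midway between the tips of the shut fingers; the grasp point (between the pads) lies ctrl.grasp_offset behind it (ctrl.grasp_offset is the distance from the TCP to the grasp point, in mm); x points along the fingers, z is the direction in which the jaws open and shut, and the axes are right-handed (so a half turn about x gives the same grasp; the last joint's range is limited). The gripper opens to 95 mm and grips with 3 to 60 N. Pads are 20 mm wide; open, the fingers measure 119 mm over their backs; the gripper's body (75 mm by 180 mm) begins 59 mm behind the grasp point.
Start: joints at [58.923, 7.093, 94.555, -0, 78.352, -4.733], TCP at [288.468, 582.47, 214.656] pointing down, gripper open.
Joint ranges: [-149.61, 149.61], [-58.7, 133.49], [1.44, 155.28], [-77.14, 257.14], [18.33, 153.61], [-166.67, 166.67]. Speed limits (degrees/s): [147.25, 147.25, 180, 180, 180, 180].

## Interface

Orientations are given as [roll, pitch, yaw] about the fixed x, y, z axes, in that order (R = Rz(yaw) Ry(pitch) Rx(roll)).
In Python, from station import status, vision, ctrl gives the robot as it stands.
- The arm moves only by the tool step_arm, never from a script. Its argument "motion" is a list of rows, each an object with "dp": the shift along the world's x, y, z in m, a list of three; "rotation": the turn, a rotation vector about the world's x, y, z in rad, a list of three; "hand": the opening, from -1 (shut) to 1 (fully open), so that 0 is half open. In form: [{"dp": [dx, dy, dz], "rotation": [wx, wy, wz], "hand": hand}, ...]. A call has 1 to 12 rows; each row is the pose to reach, as a shift and turn from the pose commanded when the call began; what a row does not reach only later rows make up. A row lasts 1/8 s, in which the tool goes at most 62.5 mm and 10.7 degrees, less where a joint would pass 70% of its speed; a pose out of reach is approached as far as the arm can. A call with a gripper value outside its range is refused whole. The fingers move at their own pace and stop on an object; "squeeze" is the grip in N (left out, the last holds). Time passes only in rows, so rows that repeat a pose let the fingers close. It gives the time, the measured TCP pose, the force and the opening at its end, in the units of the state.
- status.get_obs(): the state, without advancing time (a new reading comes with each control period).
- vision.read_camera(name): name is "scene" or "top"; returns a dict with "color" (420x560x3 uint8, red, green, blue), "range_z" (420x560 float32, mm along the optical axis (not along the pixel's ray), 0 where there is no reading), "camera_matrix" (3x3 intrinsics, pixels), "rvec" (rotation vector, rad) and "tvec" (3), from world to camera coordinates, as OpenCV has them. Camera axes: x right, y down, z forward; pixel columns grow to the right and rows downward; lengths in mm; the calibration is good to about 2 mm. A picture is of the moment at which its call begins.
- ctrl.finish_job(): hands the job in, once; it reports no verdict.
The state is a dict: "clock": time; "joints": joint angles; "joint_velocities": joint speeds; "effort": joint torques, N m; "tcp_pos": TCP position; "orientation": TCP orientation; "wrist_force": force on the tool from outside, world axes, zero at the start; "wrist_torque": the same for the moment, N m; "finger_gap": opening from 0.0 (shut) to 1.0 (fully open).
Only numpy, scipy, OpenCV 4.12 (cv2) and the standard library are available. Lean on these libraries where they do the work, as an engineer would, in place of code of your own. Each camera call takes 0.05 s, during which the arm holds its last target.

## Task

The yellow drum on the blue stand is the closed rotor of our vibrating table, and somewhere inside it sits an eccentric weight that cannot be seen. Take the black crank handle, turn the drum at least one whole turn in one direction to feel where its heavy side is, then bring the heavy side straight down and finish still gripping the handle, with the drum held still there. Leave the wax tin, marble offcut, wrench and bottle where they are.

Things in the scene. Friction and masses are not known exactly. Their poses are not given: they have to be found in the camera images.
- stand: Blue stand on a dark steel base plate, fixed. Origin on the bench, z up. The drum's axis is level, parallel to the stand's x, at y = 0, 170 mm above the bench; the crank side is -x. Column and bearing (70 mm wide, up to 206 mm high) fill x = 0 to 90 mm, behind the drum; base plate 160 x 150 mm (x from -55 to 105 mm), 14 mm thick.
- hub (a point): Centre of the yellow drum (140 mm across, 36 mm thick), on its axis, 30 mm to the stand's -x side; axes as the stand's, it does not turn. A hidden weight in the drum pulls with 0.17 to 0.22 N m at most (3.5 to 4.3 N at the handle): the handle is harder to turn where the heavy side rises, easier where it sinks. Handle and crank are counterbalanced. Where the weight sits differs every time.
- drum (a joint): Drum angle, rad; 0 = handle straight above the axis, positive = clockwise seen from the crank side: the handle centre is then at stand x = -110 mm, y = -50 mm sin(angle), z = 170 mm + 50 mm cos(angle). Turns freely past full turns, counting on; starts within -1.2 to 1.2. Dry seal drag 0.23 N m (4.6 N at the handle), either way: the drum stays where it is left and never settles by itself.
- handle: Black round crank handle, 24 mm thick, 70 mm long, parallel to the axis, 50 mm off it. Origin at its centre, 62 mm out from the drum's face (it runs from 27 to 97 mm out). A sleeve free to spin on its pin: pinched from above, fingers either side, it can be led round the whole circle (centre 120 to 220 mm high) with the hand always pointing down.
- wax: Bystander: red round tin of polishing wax, 88 mm across, 42 mm high; origin at the centre of its underside.
- offcut: Bystander: flat marble offcut, 110 x 70 x 20 mm; origin at the centre of its underside.
- wrench: Bystander: steel wrench about 170 mm long, lying flat along its x axis; origin under its middle.
- bottle: Bystander: pale bottle with a blue cap, 64 mm across, 170 mm high; origin at the centre of its underside.

How it is judged (in metres and radians):
On the way:
1. the drum has been turned a whole turn in one direction ((value of joint drum above 4.9 rad or value of joint drum below -4.9 rad)).
At the end, for the whole second after the job is handed in: The drum's hidden weight is within 20 degrees of straight below the axis, the drum is still (under 0.1 rad/s), and the fingers still grip the crank handle with more than 3 N (height (world z) of slug below 0.1277 m and contact force between the fingers and handle above 3 N and velocity of joint drum between -0.1 and 0.1 rad/s); the arm keeps its last pose, push and grip.
It fails at once if the wax tin was moved more than 30 mm (distance of wax from where it was at the start of the episode above 0.03 m).
It fails at once if the offcut was moved more than 30 mm (distance of offcut from where it was at the start of the episode above 0.03 m).
It fails at once if the wrench was moved more than 30 mm (distance of wrench from where it was at the start of the episode above 0.03 m).
It fails at once if the bottle was moved more than 30 mm (distance of bottle from where it was at the start of the episode above 0.03 m).
It also fails if it takes over 67 s, if anything falls off the work surface, if the arm or the gripper's body presses on something with over 40 N, if the wrist force passes 120 N, or if a joint passes its speed limit or range.

## Working session

There is one attempt and no reset: what is moved stays moved. The work goes in short steps, Python scripts to look and compute and a tool call to move; the robot and the scene stay as the last step left them, time stands still between calls to the robot, and variables do not carry over. Pictures are saved under pics/ and viewed, and the job is handed in when it is done.

Besides the shell and the picture viewer there is one more tool, called after "Call:" as a command line: name --argument value ..., lists and objects as JSON in quotes. step_arm: Moves the arm, as the interface text tells. Its arguments: {"type":"object","properties":{"motion":{"type":"array","items":{"type":"object","properties":{"dp":{"type":"array","items":{"type":"number"}},"rotation":{"type":"array","items":{"type":"number"}},"hand":{"type":"number"}}}},"squeeze":{"type":"number"}},"required":["motion"]}

```bash
ls; mkdir -p pics
python3 - <<'E'
from station import status, vision, ctrl
import cv2,numpy as np
print(status.get_obs(), ctrl.grasp_offset)
for n in ["scene","top"]:
    d=vision.read_camera(n)
    cv2.imwrite(f"pics/{n}0.png",cv2.cvtColor(d["color"],cv2.COLOR_RGB2BGR))
    np.savez(f"{n}0.npz",**d)
    print(d["camera_matrix"],d["rvec"],d["tvec"])
E
```

```text
pics
{'clock': 0.0, 'joints': array([ 5.89222887e+01,  7.13589483e+00,  9.46342194e+01, -1.15518929e-03,
        7.83509586e+01, -4.72912324e+00]), 'joint_velocities': array([-0.04183653, -0.04239708,  0.04334683, -0.07803906, -0.00111283,
       -0.1295562 ]), 'effort': array([ 2.08560878e-04, -4.17598379e+01, -3.59935319e+01,  7.76244351e-02,
        4.91763640e-02, -1.75921209e-04]), 'tcp_pos': array([288.15261452, 581.92096168, 213.35853333]), 'orientation': array([ 175.80604203,   89.87892189, -120.54231153]), 'wrist_force': array([ 0.21427293, -0.32598787,  0.50789589]), 'wrist_torque': array([ 0.01711514,  0.00441156, -0.04643066]), 'finger_gap': 1.0012135119422452} 18.8
[[466.49544452   0.         273.5397427 ]
 [  0.         466.49544452 207.917123  ]
 [  0.           0.           1.        ]] [ 1.86182785  1.24984382 -0.64415832] [-289.82871594 -177.3258763  1389.02811472]
[[404.88724812   0.         283.1010337 ]
 [  0.         404.88724812 207.05931568]
 [  0.           0.           1.        ]] [-2.22165077  2.20599445 -0.08950276] [ 35.55218022 594.77094932 842.7044021 ]
```

View pics/scene0.png

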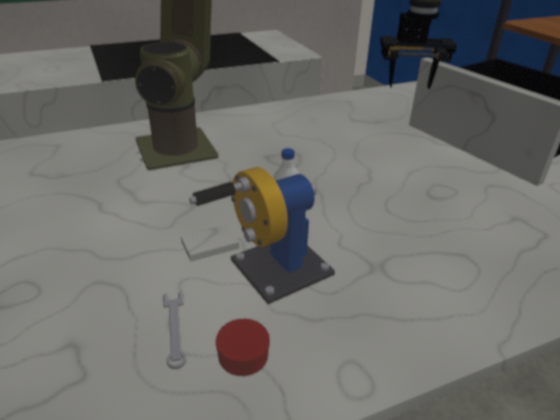

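View pics/top0.png

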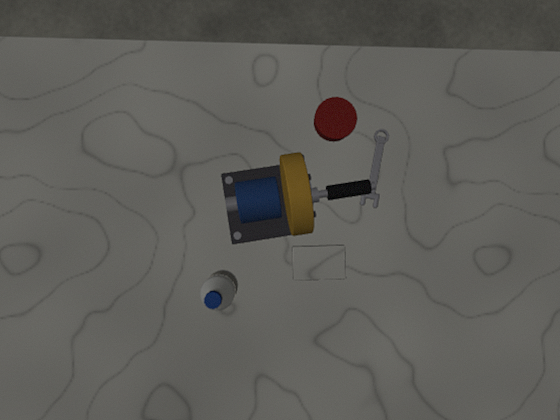

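The scene view shows the drum at about (262,207), with the handle at (215,193) pointing left. In the top view the drum is at (298,195) and the handle at (348,190). The wrench (375,170) is below the handle end, the tin is at (335,118), the offcut at (318,262) and the bottle at (218,292).

```bash
cat > h.py <<'E'
import numpy as np,cv2
def cloud(d):
    z=d["range_z"].astype(float);K=d["camera_matrix"];R,_=cv2.Rodrigues(d["rvec"]);t=np.ravel(d["tvec"])
    v,u=np.mgrid[:z.shape[0],:z.shape[1]]
    P=np.stack([(u-K[0,2])/K[0,0]*z,(v-K[1,2])/K[1,1]*z,z],-1)
    return (P-t)@R, z>0     # world
E
python3 - <<'E'
from h import *
for n in ["top","scene"]:
    d=np.load(n+"0.npz");P,ok=cloud(d)
    hsv=cv2.cvtColor(d["color"],cv2.COLOR_RGB2HSV);H,S,V=cv2.split(hsv)
    x,y,z=P[...,0],P[...,1],P[...,2]
    reg=np.zeros(ok.shape,bool)
    if n=="top": reg[90:320,190:400]=1
    else: reg[145:380,150:340]=1
    def rep(name,m):
        m=m&ok&reg; m=cv2.erode(m.astype(np.uint8),np.ones((3,3)))>0
        q=P[m]
        if len(q)<5: print(n,name,len(q));return q
        print(n,name,len(q),"mean",q.mean(0).round(1),"lo",np.percentile(q,2,axis=0).round(1),"hi",np.percentile(q,98,axis=0).round(1))
        r=cv2.minAreaRect(q[:,:2].astype(np.float32));print("   rect",np.round(r[0],1),np.round(r[1],1),round(r[2],1))
        return q
    ye=rep("yellow",(H>15)&(H<32)&(S>120)&(V>60))
    rep("blue",(H>100)&(H<125)&(S>120)&(z>100))
    rep("red",((H<8)|(H>172))&(S>120))
    q=rep("plate",(V<75)&(abs(z-14)<6)&(S<130))
    q=rep("handle",(V<60)&(z>60)&(S<110))
    if len(q)>5:
        c=q.mean(0);_,s,vt=np.linalg.svd(q-c);print("   axis",vt[0].round(3),s.round(0),"ext",np.percentile((q-c)@vt[0],[0,100]).round(1))
    # drum face normal fit
    if n=="scene" and len(ye):
        c=ye.mean(0);_,s,vt=np.linalg.svd(ye-c);print("  normal",vt[2].round(3))
E
```

```text
top yellow 1720 mean [611.5  29.1 223.5] lo [554.2   6.7 157.7] hi [671.   50.  239.9]
   rect [612.5  27.2] [126.9  33.2] 9.4
top blue 1626 mean [585.3  97.  196.7] lo [426.9  58.5 168.3] hi [631.4 169.5 206.2]
   rect [527.2 109.8] [ 82.  234.8] 75.4
top red 1238 mean [776.  -63.7  41. ] lo [ 738.7 -101.3   36.9] hi [814.5 -27.1  44.3]
   rect [777.4 -64.2] [78.7 83.7] 45.4
top plate 1450 mean [586.9  95.9  13.1] lo [527.1  33.7   9.9] hi [673.9 157.4  16.2]
   rect [599.9  97.3] [143.3 118.8] 9.4
top handle 375 mean [615.7 -52.6 229.1] lo [605.4 -84.6 225.8] hi [626.1 -21.8 231.6]
   rect [615.8 -53.6] [18.  66.8] 7.0
   axis [-0.149  0.989 -0.003] [366.  89.  29.] ext [-34.3  32.4]
scene yellow 1828 mean [653.6  23.2 196. ] lo [5.768e+02 4.000e-01 1.336e+02] hi [682.8  46.5 240.4]
   rect [623.   23.1] [122.5  34. ] 10.2
scene blue 1021 mean [620.   97.  174.5] lo [442.1  70.5 107.4] hi [639.4 161.  206.6]
   rect [536.4 116.6] [ 56.3 224. ] 75.6
scene red 1963 mean [792.  -70.5  39.1] lo [ 749.  -104.2   13.6] hi [822.3 -34.3  44.7]
   rect [783.6 -69. ] [80.9 78.9] 3.1
scene plate 2801 mean [511.9  46.9  14.3] lo [ 42.9 -77.2  11.1] hi [684.2 147.4  17. ]
   rect [403.7  35. ] [261.8 832.6] 89.2
scene handle 348 mean [626.5 -56.3 225.4] lo [618.  -86.5 217.5] hi [633.7 -26.1 231.3]
   rect [625.7 -55.8] [12.7 65.1] 9.1
   axis [ 0.166 -0.986  0.006] [348.  84.  28.] ext [-33.3  31.9]
  normal [-0.32   0.938 -0.134]
```

Run:
```python
from h import *
d=np.load("top0.npz");P,ok=cloud(d)
H,S,V=cv2.split(cv2.cvtColor(d["color"],cv2.COLOR_RGB2HSV));z=P[...,2]
reg=np.zeros(ok.shape,bool);reg[140:250,210:385]=1
ye=(H>15)&(H<32)&(S>120)&(V>60)&reg&ok
bl=(H>100)&(H<125)&(S>120)&reg&ok&(z>180)
pl=(V<75)&(abs(z-14)<6)&(S<130)&reg&ok
ha=(V<60)&(z>200)&(S<110)&reg&ok
for yaw in (98,99,99.5,100):
    a=np.deg2rad(yaw);ex=np.array([np.cos(a),np.sin(a)]);ey=np.array([-ex[1],ex[0]])
    print(yaw)
    for n,m in(("ye",ye),("yetop",ye&(z>232)),("bl",bl),("pl",pl),("ha",ha)):
        q=P[m][:,:2];print(n,m.sum(),"u",np.percentile(q@ex,[1,50,99]).round(1),"v",np.percentile(q@ey,[1,50,99]).round(1), "mid",((q@ey).min()/2+(q@ey).max()/2).round(1))
for n,m in(("yetop",ye&(z>236)),("pl",pl),("bl",bl),("ha",ha)):
    print(n,cv2.minAreaRect(P[m][:,:2].astype(np.float32)), P[m][:,2].max())
q=P[ha];A=np.c_[q[:,1],np.ones(len(q))];s=np.linalg.lstsq(A,q[:,0],rcond=None)[0];print("handle dx/dy",s,"yaw",90-np.rad2deg(np.arctan(s[0])))
```

```text
98
ye 2041 u [-76.4 -55.8 -40.7] v [-674.2 -608.1 -547.4] mid -610.1
yetop 863 u [-76.4 -59.2 -42.1] v [-639.6 -608.6 -578.3] mid -609.1
bl 1687 u [-28.2   5.7  39.2] v [-640.  -606.3 -574.4] mid -607.4
pl 2097 u [-90.1  14.   74.1] v [-681.5 -572.2 -533.9] mid -611.0
ha 633 u [-173.6 -136.   -29.6] v [-630.5 -602.1 -572.6] mid -616.4
99
ye 2041 u [-86.7 -66.5 -52.2] v [-673.  -607.1 -546.2] mid -609.0
yetop 863 u [-86.9 -69.9 -52.7] v [-638.3 -607.4 -577.4] mid -608.0
bl 1687 u [-38.8  -4.9  28.6] v [-640.1 -606.2 -574.5] mid -607.5
pl 2097 u [-98.9   3.7  63.2] v [-681.5 -572.4 -534.2] mid -608.2
ha 633 u [-184.1 -146.6  -40.2] v [-629.  -599.7 -571.1] mid -614.9
99.5
ye 2041 u [-91.9 -71.8 -57.6] v [-672.3 -606.4 -545.6] mid -608.5
yetop 863 u [-92.2 -75.2 -58. ] v [-637.7 -606.8 -576.8] mid -607.5
bl 1687 u [-44.2 -10.3  23.3] v [-640.1 -606.2 -574.5] mid -607.4
pl 2097 u [-103.3   -1.6   58. ] v [-681.4 -572.4 -534.1] mid -606.7
ha 633 u [-189.2 -151.8  -45.5] v [-628.2 -598.4 -570.3] mid -614.1
100
ye 2041 u [-97.3 -77.1 -62.5] v [-671.6 -605.9 -544.9] mid -607.9
yetop 863 u [-97.4 -80.5 -63.2] v [-637.1 -606.2 -576.2] mid -606.8
bl 1687 u [-49.5 -15.5  17.9] v [-640.  -606.1 -574.4] mid -607.3
pl 2097 u [-107.7   -6.6   52.8] v [-681.4 -572.4 -534. ] mid -605.2
ha 633 u [-194.4 -157.1  -50.8] v [-627.3 -597.1 -569.4] mid -613.3
yetop ((610.6157836914062, 26.058778762817383), (47.71393585205078, 34.77957534790039), 9.232276916503906) 241.188266810967
pl ((624.5628051757812, -2.2828826904296875), (223.65887451171875, 339.0435791015625), 1.856331467628479) 19.684638160029248
bl ((611.217041015625, 25.550628662109375), (67.45072937011719, 199.60928344726562), 9.167338371276855) 227.22762876801974
ha ((611.9924926757812, -16.815628051757812), (143.08897399902344, 84.1290512084961), 70.16217803955078) 234.20568653525004
handle dx/dy [-1.27345274e-01  6.09043747e+02] yaw 97.25728494257149
```

```bash
cat >> h.py <<'E'
from scipy.spatial.transform import Rotation as Ro
yaw=np.deg2rad(99.3);EX=np.array([np.cos(yaw),np.sin(yaw),0]);EY=np.array([-EX[1],EX[0],0])
C=np.array([611.4,26.1,170.])-85*EX   # grip point 5 mm further out than the handle centre
def grip(a): return C-50*np.sin(a)*EY+np.array([0,0,50*np.cos(a)])
def tcp(a): return grip(a)-np.array([0,0,18.8])
E
python3 - <<'E'
from h import *
from station import status
o=status.get_obs();R=Ro.from_euler('xyz',o["orientation"],degrees=True)
M=R.as_matrix();print(M.round(3))
X=np.array([0,0,-1.])
for s in(1,-1):
    Z=-s*EY;Y=np.cross(Z,X);T=Ro.from_matrix(np.c_[X,Y,Z]);print(s,(T*R.inv()).as_rotvec(degrees=False).round(4),(T*R.inv()).as_rotvec(degrees=True).round(1))
print(o["tcp_pos"],tcp(-.17),tcp(-.17)-o["tcp_pos"])
print(np.array([288.468, 582.47, 214.656]))
E
```

```text
[[-0.001 -0.896  0.444]
 [-0.002  0.444  0.896]
 [-1.     0.    -0.002]]
1 [ 0.001  -0.0017 -0.9487] [  0.1  -0.1 -54.4]
-1 [2.0000e-03 1.2000e-03 2.1929e+00] [1.000e-01 1.000e-01 1.256e+02]
[288.17336648 581.9719232  213.53078881] [616.78839638 -59.1497616  200.47923835] [ 328.6150299  -641.1216848   -13.05155046]
[288.468 582.47  214.656]
```

Call:
step_arm --motion '[{"dp": [0,0,0.06],"rotation": [0,0,0],"hand": 1},{"dp": [0,0,0.12],"rotation": [0,0,0],"hand": 1},{"dp": [0.02,-0.04,0.13],"rotation": [0,0,-0.1],"hand": 1},{"dp": [0.045,-0.09,0.13],"rotation": [0,0,-0.2],"hand": 1},{"dp": [0.07,-0.14,0.13],"rotation": [0,0,-0.3],"hand": 1},{"dp": [0.095,-0.19,0.13],"rotation": [0,0,-0.4],"hand": 1},{"dp": [0.12,-0.24,0.13],"rotation": [0,0,-0.5],"hand": 1},{"dp": [0.145,-0.29,0.13],"rotation": [0,0,-0.6],"hand": 1},{"dp": [0.17,-0.34,0.13],"rotation": [0,0,-0.7],"hand": 1},{"dp": [0.195,-0.39,0.13],"rotation": [0,0,-0.8],"hand": 1},{"dp": [0.22,-0.44,0.13],"rotation": [0,0,-0.9],"hand": 1},{"dp": [0.245,-0.49,0.13],"rotation": [0,0,-0.949],"hand": 1}]'

```text
clock: 1.6
tcp_pos: [533.8, 90.7, 344.2]
orientation: [155.9, 90.0, 165.1]
wrist_force: [0.9, 0.1, -0.3]
finger_gap: 0.999
```

Call:
step_arm --motion '[{"dp": [0.028,-0.05,0],"rotation": [0,0,0],"hand": 1},{"dp": [0.056,-0.1,0],"rotation": [0,0,0],"hand": 1},{"dp": [0.0835,-0.1515,0],"rotation": [0,0,0],"hand": 1},{"dp": [0.0835,-0.1515,0],"rotation": [0,0,0],"hand": 1}]'

```text
clock: 2.1
tcp_pos: [617.6, -62.3, 342.7]
orientation: [170.4, 89.8, 179.5]
wrist_force: [0.3, 0.4, 0.0]
finger_gap: 1.0
```

Run:
```python
from h import *
from station import status,vision
o=status.get_obs();R=Ro.from_euler('xyz',o["orientation"],degrees=True).as_matrix()
print(o["clock"],o["tcp_pos"],tcp(-.17)-o["tcp_pos"],R[:,0].round(3),R[:,2].round(3),-EY,o["joints"].round(0),o["wrist_force"])
for n in["scene","top"]:
    d=vision.read_camera(n);cv2.imwrite(f"pics/{n}1.png",cv2.cvtColor(d["color"],cv2.COLOR_RGB2BGR))
```

```text
2.1 [617.55580724 -62.31508931 342.70552323] [  -0.76741086    3.16532772 -142.22628488] [-0.003  0.    -1.   ] [ 0.988  0.157 -0.003] [ 0.98685572  0.16160382 -0.        ] [-11.   1.  89.  -0.  90. -20.] [0.33752861 0.39758017 0.01874431]
```

View pics/scene1.png

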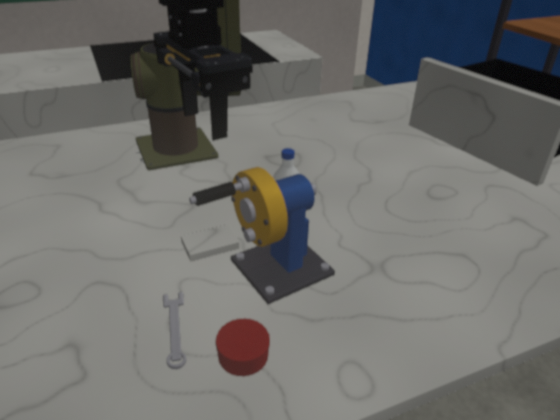

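The open gripper is above the handle at (205,110), aligned along the jaws. I'm lowering it and closing.

Call:
step_arm --motion '[{"dp": [-0.001,0.003,-0.04],"rotation": [0,0,0],"hand": 1},{"dp": [-0.001,0.003,-0.08],"rotation": [0,0,0],"hand": 1},{"dp": [-0.001,0.003,-0.115],"rotation": [0,0,0],"hand": 1},{"dp": [-0.001,0.003,-0.142],"rotation": [0,0,0],"hand": 1},{"dp": [-0.001,0.003,-0.142],"rotation": [0,0,0],"hand": 1}]'

```text
clock: 2.82
tcp_pos: [613.8, -54.2, 199.9]
orientation: [158.1, 89.7, 167.5]
wrist_force: [-0.6, 0.3, 0.6]
finger_gap: 1.0
```

Call:
step_arm --motion '[{"dp": [0,0,0],"hand": -1},{"dp": [0,0,0],"hand": -1},{"dp": [0,0,0],"hand": -1},{"dp": [0,0,0],"hand": -1},{"dp": [0,0,0],"hand": -1},{"dp": [0,0,0],"hand": -1}]' --squeeze 40

```text
schema error: expected keys dp, rotation, hand
```

Run:
```python
from h import *
from station import status,vision
o=status.get_obs()
print(o["clock"],o["tcp_pos"],tcp(-.17)-o["tcp_pos"],o["wrist_force"],o["wrist_torque"],o["finger_gap"]*95)
d=vision.read_camera("scene");cv2.imwrite("pics/scene2.png",cv2.cvtColor(d["color"],cv2.COLOR_RGB2BGR)[120:300,130:350].repeat(3,0).repeat(3,1))
```

```text
2.825 [613.82976801 -54.17115507 199.92499659] [ 2.95862837 -4.97860653  0.55424176] [-0.60033474  0.26057833  0.55363643] [-0.04298521  0.0861872   0.00110456] 95.01724139146465
```

View pics/scene2.png

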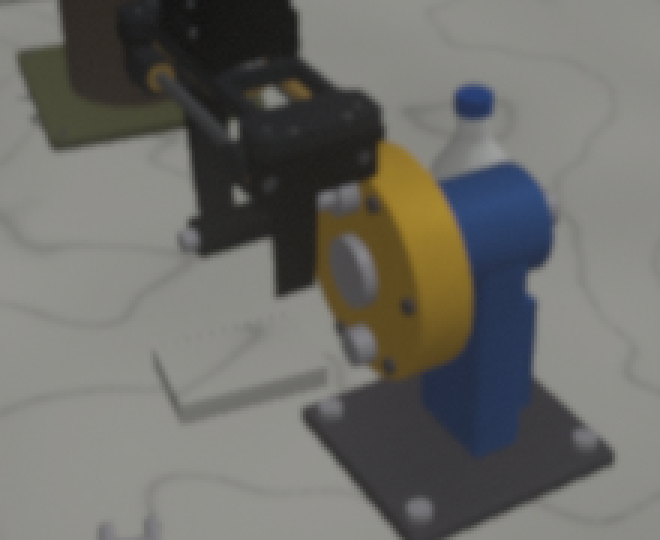

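The fingers straddle the handle at (215,235) in the crop. I'll shift 4 mm outwards and close.

Call:
step_arm --motion '[{"dp": [0.002,-0.004,0],"rotation": [0,0,0],"hand": 1},{"dp": [0.002,-0.004,0],"rotation": [0,0,0],"hand": -1},{"dp": [0.002,-0.004,0],"rotation": [0,0,0],"hand": -1},{"dp": [0.002,-0.004,0],"rotation": [0,0,0],"hand": -1},{"dp": [0.002,-0.004,0],"rotation": [0,0,0],"hand": -1},{"dp": [0.002,-0.004,0],"rotation": [0,0,0],"hand": -1},{"dp": [0.002,-0.004,0],"rotation": [0,0,0],"hand": -1}]' --squeeze 40

```text
clock: 3.75
tcp_pos: [617.9, -60.0, 202.6]
orientation: [166.7, 90.0, 176.0]
wrist_force: [0.1, 0.7, -0.6]
finger_gap: 0.426
```

Run:
```python
from h import *
from station import status,vision
o=status.get_obs()
print(o["clock"],o["tcp_pos"],tcp(-.17)-o["tcp_pos"],o["wrist_force"],o["wrist_torque"],o["finger_gap"]*95)
for i in range(6):print(status.get_obs()["wrist_force"],status.get_obs()["tcp_pos"])
R=Ro.from_euler('xyz',o["orientation"],degrees=True).as_matrix();print(R[:,2])
for a in np.arange(0,360,20):
    p=grip(np.deg2rad(a))-C; print(a,p.round(1))
```

```text
3.75 [617.90825491 -60.03552584 202.55426242] [-1.11985853  0.88576424 -2.07502408] [ 0.11748576  0.65354229 -0.63301711] [-0.08841971  0.04276196  0.02272972] 40.470431680134034
[ 0.11748576  0.65354229 -0.63301711] [617.90825491 -60.03552584 202.55426242]
[ 0.11748576  0.65354229 -0.63301711] [617.90825491 -60.03552584 202.55426242]
[ 0.11748576  0.65354229 -0.63301711] [617.90825491 -60.03552584 202.55426242]
[ 0.11748576  0.65354229 -0.63301711] [617.90825491 -60.03552584 202.55426242]
[ 0.11748576  0.65354229 -0.63301711] [617.90825491 -60.03552584 202.55426242]
[ 0.11748576  0.65354229 -0.63301711] [617.90825491 -60.03552584 202.55426242]
[ 9.86904670e-01  1.61304430e-01 -2.31426627e-04]
0 [ 0.  0. 50.]
20 [16.9  2.8 47. ]
40 [31.7  5.2 38.3]
60 [42.7  7.  25. ]
80 [48.6  8.   8.7]
100 [48.6  8.  -8.7]
120 [ 42.7   7.  -25. ]
140 [ 31.7   5.2 -38.3]
160 [ 16.9   2.8 -47. ]
180 [  0.   0. -50.]
200 [-16.9  -2.8 -47. ]
220 [-31.7  -5.2 -38.3]
240 [-42.7  -7.  -25. ]
260 [-48.6  -8.   -8.7]
280 [-48.6  -8.    8.7]
300 [-42.7  -7.   25. ]
320 [-31.7  -5.2  38.3]
340 [-16.9  -2.8  47. ]
```

Call:
step_arm --motion '[{"dp": [0,0,0],"rotation": [0,0,0],"hand": -1},{"dp": [0,0,0],"rotation": [0,0,0],"hand": -1},{"dp": [0,0,0],"rotation": [0,0,0],"hand": -1},{"dp": [0,0,0],"rotation": [0,0,0],"hand": -1},{"dp": [0,0,0],"rotation": [0,0,0],"hand": -1}]' --squeeze 40

```text
clock: 4.38
tcp_pos: [618.0, -60.0, 202.7]
orientation: [-48.3, 90.0, -39.1]
wrist_force: [-0.4, -0.3, 0.3]
finger_gap: 0.245
```

Run:
```python
from h import *
from station import status,vision
for i in range(4):
    o=status.get_obs()
    print(o["clock"],o["tcp_pos"],tcp(-.17)-o["tcp_pos"],o["wrist_force"],o["wrist_torque"],o["finger_gap"]*95)
    vision.read_camera("top")
```

```text
4.375 [617.98544318 -60.03093652 202.68112556] [-1.1970468   0.88117492 -2.20188721] [-0.40849446 -0.28735713  0.31809372] [-0.05161625  0.0760925   0.01362002] 23.251767550191733
4.425 [617.97484844 -60.0153487  202.6550944 ] [-1.18645206  0.86558711 -2.17585606] [-0.10082967  0.28577885 -0.55685903] [-0.10859937  0.07787767 -0.0010257 ] 23.27905702430701
4.475 [617.96477756 -60.05111802 202.68490615] [-1.17638118  0.90135642 -2.2056678 ] [-0.39256796 -0.05637528  0.72992455] [-0.08944134  0.05150339  0.0128633 ] 23.267627799220854
4.525 [617.94660619 -60.01809554 202.64356508] [-1.15820981  0.86833394 -2.16432674] [-1.14850499 -0.06362352  0.34360183] [-0.12827294  0.04973669 -0.00149597] 23.2191307257027
```

Run:
```python
from h import *
g=lambda a:(grip(np.deg2rad(a))-C)/1000
prev=-8.5
for a in range(10,380,20):
    print(a,[list(map(float,(g(prev+(a-prev)*k/4)-g(prev)).round(4)+0)) for k in(1,2,3,4)]);prev=a
```

```text
10 [[0.004, 0.0006, 0.0004], [0.0079, 0.0013, 0.0005], [0.0119, 0.002, 0.0003], [0.0159, 0.0026, -0.0002]]
30 [[0.0042, 0.0007, -0.0009], [0.0083, 0.0014, -0.0023], [0.0123, 0.002, -0.0039], [0.0161, 0.0026, -0.0059]]
50 [[0.0036, 0.0006, -0.0023], [0.007, 0.0012, -0.005], [0.0102, 0.0017, -0.0079], [0.0131, 0.0021, -0.0112]]
70 [[0.0026, 0.0004, -0.0035], [0.0049, 0.0008, -0.0071], [0.0069, 0.0011, -0.011], [0.0086, 0.0014, -0.015]]
90 [[0.0013, 0.0002, -0.0042], [0.0022, 0.0004, -0.0084], [0.0028, 0.0005, -0.0127], [0.003, 0.0005, -0.0171]]
110 [[-0.0002, 0.0, -0.0044], [-0.0007, -0.0001, -0.0087], [-0.0017, -0.0003, -0.0129], [-0.003, -0.0005, -0.0171]]
130 [[-0.0016, -0.0003, -0.004], [-0.0036, -0.0006, -0.0079], [-0.0059, -0.001, -0.0116], [-0.0086, -0.0014, -0.015]]
150 [[-0.0029, -0.0005, -0.0032], [-0.0061, -0.001, -0.0062], [-0.0095, -0.0016, -0.0088], [-0.0131, -0.0021, -0.0112]]
170 [[-0.0038, -0.0006, -0.002], [-0.0078, -0.0013, -0.0037], [-0.0119, -0.0019, -0.005], [-0.0161, -0.0026, -0.0059]]
190 [[-0.0043, -0.0007, -0.0006], [-0.0086, -0.0014, -0.0008], [-0.0129, -0.00
[... 332 characters left out ...]
-0.0069, -0.0011, 0.011], [-0.0086, -0.0014, 0.015]]
270 [[-0.0013, -0.0002, 0.0042], [-0.0022, -0.0004, 0.0084], [-0.0028, -0.0005, 0.0127], [-0.003, -0.0005, 0.0171]]
290 [[0.0002, 0.0, 0.0044], [0.0007, 0.0001, 0.0087], [0.0017, 0.0003, 0.0129], [0.003, 0.0005, 0.0171]]
310 [[0.0016, 0.0003, 0.004], [0.0036, 0.0006, 0.0079], [0.0059, 0.001, 0.0116], [0.0086, 0.0014, 0.015]]
330 [[0.0029, 0.0005, 0.0032], [0.0061, 0.001, 0.0062], [0.0095, 0.0016, 0.0088], [0.0131, 0.0021, 0.0112]]
350 [[0.0038, 0.0006, 0.002], [0.0078, 0.0013, 0.0037], [0.0119, 0.0019, 0.005], [0.0161, 0.0026, 0.0059]]
370 [[0.0043, 0.0007, 0.0006], [0.0086, 0.0014, 0.0008], [0.0129, 0.0021, 0.0006], [0.0171, 0.0028, 0.0]]
```

Call:
step_arm --motion '[{"dp": [0.004,0.0006,0.0004],"rotation": [0,0,0],"hand": -1},{"dp": [0.0079,0.0013,0.0005],"rotation": [0,0,0],"hand": -1},{"dp": [0.0119,0.002,0.0003],"rotation": [0,0,0],"hand": -1},{"dp": [0.0159,0.0026,-0.0002],"rotation": [0,0,0],"hand": -1}]'

```text
clock: 5.08
tcp_pos: [634.4, -57.3, 202.6]
orientation: [-6.1, 90.0, 3.2]
wrist_force: [-0.3, 0.5, 0.2]
finger_gap: 0.244
```

Call:
step_arm --motion '[{"dp": [0.0042,0.0007,-0.0009],"rotation": [0,0,0],"hand": -1},{"dp": [0.0083,0.0014,-0.0023],"rotation": [0,0,0],"hand": -1},{"dp": [0.0123,0.002,-0.0039],"rotation": [0,0,0],"hand": -1},{"dp": [0.0161,0.0026,-0.0059],"rotation": [0,0,0],"hand": -1}]'

```text
clock: 5.58
tcp_pos: [650.5, -54.7, 196.8]
orientation: [1.6, 90.0, 10.8]
wrist_force: [0.2, 0.8, 3.0]
finger_gap: 0.242
```

Call:
step_arm --motion '[{"dp": [0.0036,0.0006,-0.0023],"rotation": [0,0,0],"hand": -1},{"dp": [0.007,0.0012,-0.005],"rotation": [0,0,0],"hand": -1},{"dp": [0.0102,0.0017,-0.0079],"rotation": [0,0,0],"hand": -1},{"dp": [0.0131,0.0021,-0.0112],"rotation": [0,0,0],"hand": -1}]'

```text
clock: 6.08
tcp_pos: [663.7, -52.5, 185.6]
orientation: [3.0, 89.9, 12.3]
wrist_force: [2.3, 1.7, 4.2]
finger_gap: 0.243
```

Call:
step_arm --motion '[{"dp": [0.0026,0.0004,-0.0035],"rotation": [0,0,0],"hand": -1},{"dp": [0.0049,0.0008,-0.0071],"rotation": [0,0,0],"hand": -1},{"dp": [0.0069,0.0011,-0.011],"rotation": [0,0,0],"hand": -1},{"dp": [0.0086,0.0014,-0.015],"rotation": [0,0,0],"hand": -1}]'

```text
clock: 6.58
tcp_pos: [672.4, -51.1, 170.6]
orientation: [-0.7, 89.9, 8.6]
wrist_force: [3.6, 2.6, 5.8]
finger_gap: 0.243
```

Run:
```python
from h import *
from station import status,vision
o=status.get_obs();print(o["tcp_pos"],o["wrist_force"])
d=vision.read_camera("scene");cv2.imwrite("pics/scene3.png",cv2.cvtColor(d["color"],cv2.COLOR_RGB2BGR)[120:300,130:350].repeat(3,0).repeat(3,1))
```

```text
[672.38105848 -51.11441257 170.59166705] [3.63030253 2.57851469 5.76159588]
```

View pics/scene3.png

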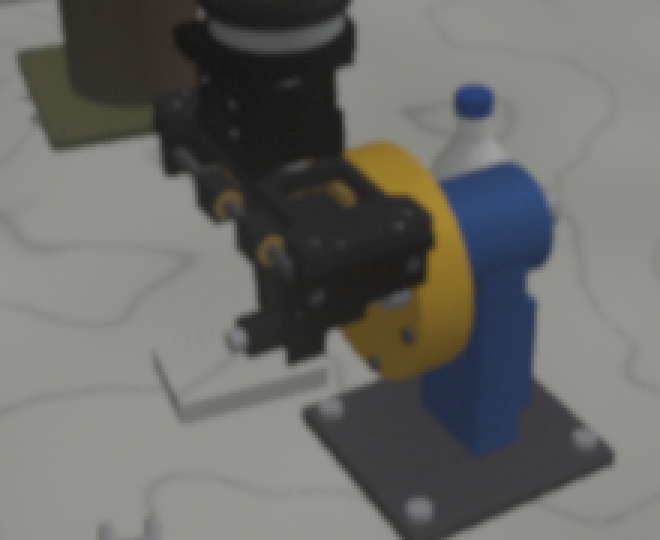

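The handle end at (238,338) in the crop is still between the fingers and the drum has turned with it. Continuing round.

Call:
step_arm --motion '[{"dp": [0.0013,0.0002,-0.0042],"rotation": [0,0,0],"hand": -1},{"dp": [0.0022,0.0004,-0.0084],"rotation": [0,0,0],"hand": -1},{"dp": [0.0028,0.0005,-0.0127],"rotation": [0,0,0],"hand": -1},{"dp": [0.003,0.0005,-0.0171],"rotation": [0,0,0],"hand": -1}]'

```text
clock: 7.12
tcp_pos: [675.4, -50.6, 153.4]
orientation: [-0.6, 89.9, 8.7]
wrist_force: [4.5, 3.1, 4.8]
finger_gap: 0.243
```

Call:
step_arm --motion '[{"dp": [-0.0002,0,-0.0044],"rotation": [0,0,0],"hand": -1},{"dp": [-0.0007,-0.0001,-0.0087],"rotation": [0,0,0],"hand": -1},{"dp": [-0.0017,-0.0003,-0.0129],"rotation": [0,0,0],"hand": -1},{"dp": [-0.003,-0.0005,-0.0171],"rotation": [0,0,0],"hand": -1}]'

```text
clock: 7.62
tcp_pos: [672.5, -51.1, 136.4]
orientation: [-2.2, 89.9, 7.1]
wrist_force: [4.9, 3.6, 4.9]
finger_gap: 0.246
```

Call:
step_arm --motion '[{"dp": [-0.0016,-0.0003,-0.004],"rotation": [0,0,0],"hand": -1},{"dp": [-0.0036,-0.0006,-0.0079],"rotation": [0,0,0],"hand": -1},{"dp": [-0.0059,-0.001,-0.0116],"rotation": [0,0,0],"hand": -1},{"dp": [-0.0086,-0.0014,-0.015],"rotation": [0,0,0],"hand": -1}]'

```text
clock: 8.12
tcp_pos: [664.2, -52.5, 121.5]
orientation: [-2.4, 89.8, 6.9]
wrist_force: [5.6, 3.6, 4.8]
finger_gap: 0.246
```

Call:
step_arm --motion '[{"dp": [-0.0029,-0.0005,-0.0032],"rotation": [0,0,0],"hand": -1},{"dp": [-0.0061,-0.001,-0.0062],"rotation": [0,0,0],"hand": -1},{"dp": [-0.0095,-0.0016,-0.0088],"rotation": [0,0,0],"hand": -1},{"dp": [-0.0131,-0.0021,-0.0112],"rotation": [0,0,0],"hand": -1}]'

```text
clock: 8.62
tcp_pos: [651.4, -54.6, 110.4]
orientation: [-4.3, 89.8, 5.0]
wrist_force: [6.9, 2.8, 3.7]
finger_gap: 0.243
```

Call:
step_arm --motion '[{"dp": [-0.0038,-0.0006,-0.002],"rotation": [0,0,0],"hand": -1},{"dp": [-0.0078,-0.0013,-0.0037],"rotation": [0,0,0],"hand": -1},{"dp": [-0.0119,-0.0019,-0.005],"rotation": [0,0,0],"hand": -1},{"dp": [-0.0161,-0.0026,-0.0059],"rotation": [0,0,0],"hand": -1}]'

```text
clock: 9.12
tcp_pos: [635.4, -57.2, 104.2]
orientation: [-5.3, 89.7, 4.0]
wrist_force: [7.8, 3.4, 2.3]
finger_gap: 0.244
```

Call:
step_arm --motion '[{"dp": [-0.0043,-0.0007,-0.0006],"rotation": [0,0,0],"hand": -1},{"dp": [-0.0086,-0.0014,-0.0008],"rotation": [0,0,0],"hand": -1},{"dp": [-0.0129,-0.0021,-0.0006],"rotation": [0,0,0],"hand": -1},{"dp": [-0.0171,-0.0028,0],"rotation": [0,0,0],"hand": -1}]'

```text
clock: 9.62
tcp_pos: [618.2, -60.0, 103.9]
orientation: [-4.1, 89.8, 5.2]
wrist_force: [8.5, 4.1, 1.5]
finger_gap: 0.244
```

Call:
step_arm --motion '[{"dp": [-0.0042,-0.0007,0.0009],"rotation": [0,0,0],"hand": -1},{"dp": [-0.0083,-0.0014,0.0023],"rotation": [0,0,0],"hand": -1},{"dp": [-0.0123,-0.002,0.0039],"rotation": [0,0,0],"hand": -1},{"dp": [-0.0161,-0.0026,0.0059],"rotation": [0,0,0],"hand": -1}]'

```text
clock: 10.12
tcp_pos: [602.1, -62.7, 109.7]
orientation: [-5.5, 89.8, 3.8]
wrist_force: [9.5, 3.5, -0.1]
finger_gap: 0.247
```

Call:
step_arm --motion '[{"dp": [-0.0036,-0.0006,0.0023],"rotation": [0,0,0],"hand": -1},{"dp": [-0.007,-0.0012,0.005],"rotation": [0,0,0],"hand": -1},{"dp": [-0.0102,-0.0017,0.0079],"rotation": [0,0,0],"hand": -1},{"dp": [-0.0131,-0.0021,0.0112],"rotation": [0,0,0],"hand": -1}]'

```text
clock: 10.62
tcp_pos: [588.8, -64.9, 120.6]
orientation: [-6.9, 89.8, 2.4]
wrist_force: [9.4, 2.6, -1.2]
finger_gap: 0.243
```

Call:
step_arm --motion '[{"dp": [-0.0026,-0.0004,0.0035],"rotation": [0,0,0],"hand": -1},{"dp": [-0.0049,-0.0008,0.0071],"rotation": [0,0,0],"hand": -1},{"dp": [-0.0069,-0.0011,0.011],"rotation": [0,0,0],"hand": -1},{"dp": [-0.0086,-0.0014,0.015],"rotation": [0,0,0],"hand": -1}]'

```text
clock: 11.12
tcp_pos: [580.1, -66.3, 135.1]
orientation: [-5.7, 89.8, 3.5]
wrist_force: [11.5, 1.7, -2.2]
finger_gap: 0.245
```

Call:
step_arm --motion '[{"dp": [-0.0013,-0.0002,0.0042],"rotation": [0,0,0],"hand": -1},{"dp": [-0.0022,-0.0004,0.0084],"rotation": [0,0,0],"hand": -1},{"dp": [-0.0028,-0.0005,0.0127],"rotation": [0,0,0],"hand": -1},{"dp": [-0.003,-0.0005,0.0171],"rotation": [0,0,0],"hand": -1}]'

```text
clock: 11.62
tcp_pos: [576.7, -66.8, 151.6]
orientation: [-4.8, 89.9, 4.5]
wrist_force: [9.7, 1.7, -5.1]
finger_gap: 0.241
```

Call:
step_arm --motion '[{"dp": [0.0002,0,0.0044],"rotation": [0,0,0],"hand": -1},{"dp": [0.0007,0.0001,0.0087],"rotation": [0,0,0],"hand": -1},{"dp": [0.0017,0.0003,0.0129],"rotation": [0,0,0],"hand": -1},{"dp": [0.003,0.0005,0.0171],"rotation": [0,0,0],"hand": -1}]'

```text
clock: 12.12
tcp_pos: [578.7, -66.5, 167.6]
orientation: [174.1, 89.9, -176.6]
wrist_force: [7.9, 0.7, -6.0]
finger_gap: 0.243
```

Call:
step_arm --motion '[{"dp": [0.0016,0.0003,0.004],"rotation": [0,0,0],"hand": -1},{"dp": [0.0036,0.0006,0.0079],"rotation": [0,0,0],"hand": -1},{"dp": [0.0059,0.001,0.0116],"rotation": [0,0,0],"hand": -1},{"dp": [0.0086,0.0014,0.015],"rotation": [0,0,0],"hand": -1}]'

```text
clock: 12.62
tcp_pos: [586.3, -65.2, 183.1]
orientation: [173.0, 89.8, -177.7]
wrist_force: [3.6, -0.3, -5.3]
finger_gap: 0.244
```

Call:
step_arm --motion '[{"dp": [0.0029,0.0005,0.0032],"rotation": [0,0,0],"hand": -1},{"dp": [0.0061,0.001,0.0062],"rotation": [0,0,0],"hand": -1},{"dp": [0.0095,0.0016,0.0088],"rotation": [0,0,0],"hand": -1},{"dp": [0.0131,0.0021,0.0112],"rotation": [0,0,0],"hand": -1}]'

```text
clock: 13.12
tcp_pos: [600.6, -62.9, 196.3]
orientation: [-177.5, 90.0, -168.3]
wrist_force: [3.0, -1.1, -8.5]
finger_gap: 0.242
```

Call:
step_arm --motion '[{"dp": [0.0038,0.0006,0.002],"rotation": [0,0,0],"hand": -1},{"dp": [0.0078,0.0013,0.0037],"rotation": [0,0,0],"hand": -1},{"dp": [0.0119,0.0019,0.005],"rotation": [0,0,0],"hand": -1},{"dp": [0.0161,0.0026,0.0059],"rotation": [0,0,0],"hand": -1}]'

```text
clock: 13.62
tcp_pos: [616.7, -60.2, 202.5]
orientation: [170.8, 89.9, -179.9]
wrist_force: [0.2, -1.2, -5.1]
finger_gap: 0.239
```

Call:
step_arm --motion '[{"dp": [0.0043,0.0007,0.0006],"rotation": [0,0,0],"hand": -1},{"dp": [0.0086,0.0014,0.0008],"rotation": [0,0,0],"hand": -1},{"dp": [0.0129,0.0021,0.0006],"rotation": [0,0,0],"hand": -1},{"dp": [0.0171,0.0028,0],"rotation": [0,0,0],"hand": -1}]'

```text
clock: 14.12
tcp_pos: [634.1, -57.4, 202.8]
orientation: [170.6, 90.0, 179.9]
wrist_force: [-1.8, -1.7, -3.6]
finger_gap: 0.241
```

```bash
cat > data.txt <<'E'
634.4 202.6 -0.3 0.5 0.2
650.5 196.8 0.2 0.8 3.0
663.7 185.6 2.3 1.7 4.2
672.4 170.6 3.6 2.6 5.8
675.4 153.4 4.5 3.1 4.8
672.5 136.4 4.9 3.6 4.9
664.2 121.5 5.6 3.6 4.8
651.4 110.4 6.9 2.8 3.7
635.4 104.2 7.8 3.4 2.3
618.2 103.9 8.5 4.1 1.5
602.1 109.7 9.5 3.5 -0.1
588.8 120.6 9.4 2.6 -1.2
580.1 135.1 11.5 1.7 -2.2
576.7 151.6 9.7 1.7 -5.1
578.7 167.6 7.9 0.7 -6.0
586.3 183.1 3.6 -0.3 -5.3
600.6 196.3 3.0 -1.1 -8.5
616.7 202.5 0.2 -1.2 -5.1
634.1 202.8 -1.8 -1.7 -3.6
E
python3 - <<'E'
from h import *
from scipy.optimize import least_squares
D=np.loadtxt("data.txt");a=np.deg2rad(np.arange(10,371,20))
px=(D[:,0])/ -EY[0]
r=least_squares(lambda p:np.hypot(D[:,0]/.98686-p[0],D[:,1]-p[1])-p[2],[632,153,50]).x;print(r, "center x",r[0]*.98686)
am=np.unwrap(np.arctan2(D[:,0]/.98686-r[0],D[:,1]-r[1]));print(np.rad2deg(am).round(0))
fh=D[:,2:4]@(-EY[:2]);fz=D[:,4]
ft=fh*np.cos(am)-fz*np.sin(am);fr=fh*np.sin(am)+fz*np.cos(am)
print(ft.round(1));print(fr.round(1))
for sl in (slice(None),slice(1,None)):
    A=np.c_[np.ones_like(am),np.sin(am),np.cos(am)][sl];c,res,_,_=np.linalg.lstsq(A,ft[sl],rcond=None)
    W=np.hypot(c[1],c[2]);phi=np.arctan2(c[2],c[1]);print(c,W,"phi",np.rad2deg(phi),"target a",180-np.rad2deg(phi), (A@c-ft[sl]).round(1))
E
```

```text
[634.38215011 153.3576784   50.03393102] center x 626.0463686549584
[ 10.  30.  50.  70.  90. 110. 129. 149. 169. 189. 209. 229. 249. 268.
 287. 306. 329. 349. 369.]
[-0.2 -1.2 -1.6 -4.1 -4.8 -6.4 -7.6 -8.1 -8.5 -8.7 -8.7 -7.3 -6.3 -5.4
 -3.5 -2.2 -2.  -1.  -1.4]
[  0.2   2.8   4.7   5.7   4.9   3.4   1.7   0.6  -0.7  -2.9  -4.7  -6.5
 -10.   -9.7  -9.3  -6.   -8.7  -5.   -3.9]
[-4.86197411  0.02088641  4.0183771 ] 4.018431379966767 phi 89.70219503580536 target a 90.29780496419464 [-0.7 -0.2 -0.7  0.6 -0.   0.2  0.2 -0.2 -0.3 -0.1  0.4 -0.2 -0.1  0.4
 -0.2 -0.3  0.6  0.   0.5]
[-4.89889549  0.00900076  3.94568672] 3.9456969891925744 phi 89.86929919860368 target a 90.13070080139632 [-0.3 -0.8  0.5 -0.1  0.2  0.2 -0.1 -0.2 -0.1  0.4 -0.2 -0.1  0.4 -0.3
 -0.4  0.5 -0.1  0.4]
```

The fit is clean: drag 4.9 N, weight 4.0 N, both close to the values given, and the heavy side is down with the handle at about 90° (450°). I'll go on forward to 450° and hold.

Call:
step_arm --motion '[{"dp": [0.0042,0.0007,-0.0009],"rotation": [0,0,0],"hand": -1},{"dp": [0.0083,0.0014,-0.0023],"rotation": [0,0,0],"hand": -1},{"dp": [0.0123,0.002,-0.0039],"rotation": [0,0,0],"hand": -1},{"dp": [0.0161,0.0026,-0.0059],"rotation": [0,0,0],"hand": -1}]'

```text
clock: 14.62
tcp_pos: [650.4, -54.7, 196.9]
orientation: [7.3, 90.0, 16.5]
wrist_force: [-1.6, 0.6, -0.3]
finger_gap: 0.246
```

Call:
step_arm --motion '[{"dp": [0.0036,0.0006,-0.0023],"rotation": [0,0,0],"hand": -1},{"dp": [0.007,0.0012,-0.005],"rotation": [0,0,0],"hand": -1},{"dp": [0.0102,0.0017,-0.0079],"rotation": [0,0,0],"hand": -1},{"dp": [0.0131,0.0021,-0.0112],"rotation": [0,0,0],"hand": -1}]'

```text
clock: 15.12
tcp_pos: [663.7, -52.5, 185.8]
orientation: [5.1, 89.9, 14.4]
wrist_force: [-1.6, 0.9, 1.8]
finger_gap: 0.244
```

Call:
step_arm --motion '[{"dp": [0.0026,0.0004,-0.0035],"rotation": [0,0,0],"hand": -1},{"dp": [0.0049,0.0008,-0.0071],"rotation": [0,0,0],"hand": -1},{"dp": [0.0069,0.0011,-0.011],"rotation": [0,0,0],"hand": -1},{"dp": [0.0086,0.0014,-0.015],"rotation": [0,0,0],"hand": -1}]'

```text
clock: 15.62
tcp_pos: [672.4, -51.1, 170.7]
orientation: [0.9, 89.9, 10.2]
wrist_force: [0.3, 2.0, 4.3]
finger_gap: 0.242
```

Call:
step_arm --motion '[{"dp": [0.0013,0.0002,-0.0042],"rotation": [0,0,0],"hand": -1},{"dp": [0.0022,0.0004,-0.0084],"rotation": [0,0,0],"hand": -1},{"dp": [0.0028,0.0005,-0.0127],"rotation": [0,0,0],"hand": -1},{"dp": [0.003,0.0005,-0.0171],"rotation": [0,0,0],"hand": -1}]'

```text
clock: 16.12
tcp_pos: [675.4, -50.6, 153.5]
orientation: [-1.4, 89.9, 7.9]
wrist_force: [3.7, 3.5, 4.5]
finger_gap: 0.246
```

The second pass agrees with the fit. As a cheap check, I'll go 20° past and come back. At the balance point the backward push should mirror the forward one (about 4.9 N).

Call:
step_arm --motion '[{"dp": [-0.0002,0,-0.0044],"rotation": [0,0,0],"hand": -1},{"dp": [-0.0007,-0.0001,-0.0087],"rotation": [0,0,0],"hand": -1},{"dp": [-0.0017,-0.0003,-0.0129],"rotation": [0,0,0],"hand": -1},{"dp": [-0.003,-0.0005,-0.0171],"rotation": [0,0,0],"hand": -1}]'

```text
clock: 16.62
tcp_pos: [672.5, -51.1, 136.4]
orientation: [-0.6, 89.9, 8.6]
wrist_force: [4.1, 3.7, 4.1]
finger_gap: 0.239
```

Call:
step_arm --motion '[{"dp": [0.0013,0.0002,0.0042],"rotation": [0,0,0],"hand": -1},{"dp": [0.0023,0.0004,0.0084],"rotation": [0,0,0],"hand": -1},{"dp": [0.0028,0.0005,0.0127],"rotation": [0,0,0],"hand": -1},{"dp": [0.003,0.0005,0.0171],"rotation": [0,0,0],"hand": -1}]'

```text
clock: 17.12
tcp_pos: [675.3, -50.6, 150.6]
orientation: [13.2, 89.9, 22.5]
wrist_force: [9.6, 2.9, -5.3]
finger_gap: 0.247
```

Call:
step_arm --motion '[{"dp": [-0.0002,0,0.0044],"rotation": [0,0,0],"hand": -1},{"dp": [-0.0008,-0.0001,0.0087],"rotation": [0,0,0],"hand": -1},{"dp": [-0.0017,-0.0003,0.0129],"rotation": [0,0,0],"hand": -1},{"dp": [-0.003,-0.0005,0.0171],"rotation": [0,0,0],"hand": -1}]'

```text
clock: 17.62
tcp_pos: [673.0, -51.0, 168.8]
orientation: [1.9, 89.8, 11.1]
wrist_force: [10.4, 3.3, -2.6]
finger_gap: 0.245
```

Call:
step_arm --motion '[{"dp": [0.0013,0.0002,-0.0042],"rotation": [0,0,0],"hand": -1},{"dp": [0.0022,0.0004,-0.0084],"rotation": [0,0,0],"hand": -1},{"dp": [0.0028,0.0005,-0.0127],"rotation": [0,0,0],"hand": -1},{"dp": [0.003,0.0005,-0.0171],"rotation": [0,0,0],"hand": -1},{"dp": [0.003,0.0005,-0.0171],"rotation": [0,0,0],"hand": -1},{"dp": [0.003,0.0005,-0.0171],"rotation": [0,0,0],"hand": -1},{"dp": [0.003,0.0005,-0.0171],"rotation": [0,0,0],"hand": -1},{"dp": [0.003,0.0005,-0.0171],"rotation": [0,0,0],"hand": -1}]'

```text
clock: 18.62
tcp_pos: [675.4, -50.6, 152.7]
orientation: [1.3, 89.9, 10.6]
wrist_force: [6.0, 3.3, 1.3]
finger_gap: 0.242
```

Run:
```python
from h import *
from station import status,vision
d=vision.read_camera("scene");cv2.imwrite("pics/scene4.png",cv2.cvtColor(d["color"],cv2.COLOR_RGB2BGR))
for i in range(3):
    o=status.get_obs();print(o["clock"],o["tcp_pos"],o["wrist_force"],o["joint_velocities"].round(2),o["finger_gap"]*95);vision.read_camera("top")
```

```text
18.675 [675.39261381 -50.62748676 152.67269683] [5.92532276 3.18946332 1.6529193 ] [-0.12 -0.   -0.11  0.05  0.02  0.09] 23.27065256486524
18.725 [675.39481461 -50.61380606 152.67180783] [5.90027132 2.49846506 2.20432803] [ 0.   -0.03 -0.03 -0.02 -0.06 -0.1 ] 23.179384698822517
18.775 [675.41165809 -50.61991405 152.68109941] [5.52142464 3.29792621 1.39265467] [-0.11  0.05 -0.04  0.05  0.09 -0.09] 23.39956887143023
```

View pics/scene4.png

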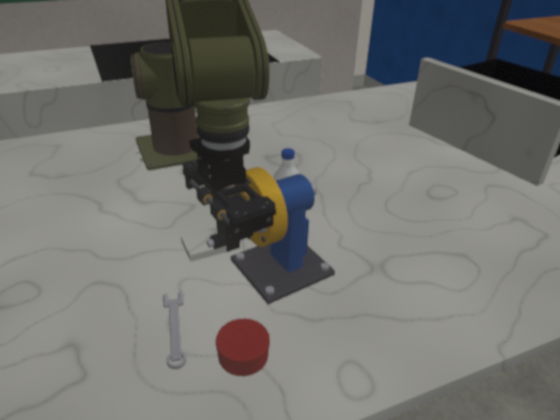

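The picture shows the gripper still on the handle at (228,222), with the wrench, tin, offcut and bottle in place. The reverse pushes (5.3 N at 90°, 5.8 N at 72°) match the predictions (about 4.9 and 6.1 N).

```bash
python3 -c "
from station import ctrl
print(ctrl.finish_job())"
```

```text
the job is handed in; nothing more can be done
None
```

I handed the job in at about 19 s. The heavy side is straight down by my measurement, the drum is still, and the handle is gripped at 40 N. The hand-in reports no verdict, so nothing confirms the result independently.

- **Turning:** I took the handle from above and led it forward from about -9° to 470°, reading the wrist force every 20°. I then came back to 430° as a check and settled at 450°, with the handle level on the stand's -y side.
- **Heavy side:** The fit gave a drag of 4.9 N and a weight pull of 4.0 N at the handle, with the heavy side down at a handle angle of 90° (450°). The spec gives 4.6 N and 3.5–4.3 N. Residuals were at most 0.7 N.
- **Checks:** The second forward pass agreed with the fit. In reverse I read 5.3 N at about 90° and 5.8 N at 72°, against predictions of about 4.9 N and 6.1 N.
- **Final state:** The tool was at rest to within 0.02 mm and the opening was 23.3 mm on the 24 mm handle. In the last scene picture the wax tin, offcut, wrench and bottle look unmoved; I didn't measure them.
- **Disagreements:** The drag fitted slightly above the nominal value. Radial forces reached about 10 N during the turn, probably from a small error in where I placed the drum's centre. Neither should shift the angle by more than a few degrees.

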